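# Stack the condiment tray and put the salt back

### The arm

A 6-joint arm with a two-finger parallel gripper is mounted at the origin on a cart in front of the work surface, level with it; the furniture and walls round the work are solid. World frame = base frame: x ahead of the robot, y to its left, z up, the work surface at z = 0. Lengths are in mm, angles in rad, forces in N, time in s.
With the tool pointing down it reaches from about 300 to 750 mm from the base axis. Payload 8.5 kg.
Tool frame: the origin (TCP) lies on the centre line of the jaws, within the pads' length; the fingertips stand 25 mm ahead of it and the grasp point (between the pads) lies 6 mm ahead of it; z points along the fingers, y is the line along which they close (so a half turn about z gives the same grasp; the last joint's range is limited). The gripper opens to 88 mm and grips with 3 to 60 N. Pads are 18 mm wide; open, the fingers measure 123 mm over their backs; the gripper's body (75 mm by 187 mm) begins 45 mm behind the grasp point.
Start: joints at [-1.434, 0.381, 1.297, -0, 1.464, -0.215], TCP at [189.517, -516.298, 263.748] pointing down, gripper open.
Joint ranges: [-3.11, 3.11], [-0.89, 2.33], [0.22, 2.48], [-1.42, 4.56], [0.17, 2.85], [-2.88, 2.88]. Speed limits (rad/s): [2.39, 2.39, 3.14, 3.14, 3.14, 3.14].

### API

Orientations are given as a 3x3 rotation matrix whose columns are the frame's x, y, z axes.
In Python, from cell import observe, get_image, get_calibration, finish_job, cut_out, spot_point gives the robot as it stands.
- The arm moves only by the tool carry_out, never from a script. Its argument "moves" is a list of rows, each an object of numbers: "tx", "ty", "tz": the shift along the world's x, y, z in m; "rx", "ry", "rz": the turn, a rotation vector about the world's x, y, z in rad. In form: [{"tx": .., "ty": .., "tz": .., "rx": .., "ry": .., "rz": ..}, ...]. A call has 1 to 10 rows; each row is the pose to reach, as a shift and turn from the pose commanded when the call began; what a row does not reach only later rows make up. A row lasts 1/10 s, in which the tool goes at most 50 mm and 8.59 degrees, less where a joint would pass 70% of its speed; a pose out of reach is approached as far as the arm can. A call with a gripper value outside its range is refused whole. "claw" is the opening, from 0 (shut) to 1 (fully open), set as the call begins (left out, the last holds). The fingers move at their own pace and stop on an object; the grip force is fixed at half the most. Time passes only in rows, so rows that repeat a pose let the fingers close. It gives the time, the measured TCP pose, the force, the opening and the grip force at its end, in the units of the state.
- observe(): the state, without advancing time (a new reading comes with each control period).
- get_image(name): name is "side" or "top"; returns (picture, depth): 420x560x3 uint8, red, green, blue; 420x560 float32, mm along the optical axis (not along the pixel's ray), 0 where there is no reading.
- get_calibration(name): a dict with "K" (3x3 intrinsics, pixels), "dist_coeffs" ([k1, k2, p1, p2, k3] as OpenCV has them; the pictures are not rectified), "xyz" and "rotation" of the camera in the world. Camera axes: x right, y up, looking along -z (the intrinsics and any distortion apply to the point x, -y, -z); pixel columns grow to the right and rows downward; lengths in mm; the calibration is good to about 2 mm. A picture is of the moment at which its call begins. get_calibration takes no time and is no camera call.
- finish_job(): hands the job in; it is judged then, once.
Trained networks look in the newest picture that a camera, given by its name, has taken for a name from the list of things; names that differ only in an ending like _2 or _b are one class to them, and where a whole thing is asked for, a point or a joint stands for the part that bears it (a point fixed in the world has none). Each returns a list of dicts, best first, with "confidence" (0 to 1); they miss things now and then, are a little off and sometimes report something else, mostly with a low value. They report only what shows in the picture. A call takes as long as a camera call. They do not tell look-alikes from the thing itself.
- cut_out(camera, label): "region" (420x560 bool, what is visible of it) and "extent" ([left, top, width, height] in pixels, round what is visible of it).
- spot_point(camera, label): "xy" ([column, row] in pixels: a listed point, or the origin of a listed thing).
The state is a dict: "time": time; "qpos": joint angles; "joint_velocities": joint speeds; "tau": joint torques, N m; "tool_pos": TCP position; "tcp_rot": TCP orientation; "force": force on the tool from outside, world axes, zero at the start; "moment": the same for the moment, N m; "finger_gap": finger opening in mm; "grasp_force": force on a finger pad.
Only numpy, scipy, OpenCV 4.12 (cv2) and the standard library are available. Lean on these libraries where they do the work, as an engineer would, in place of code of your own. Each camera call takes 0.05 s, during which the arm holds its last target. There are 200 camera calls.

### The job

Pick up the white tray by its wooden handle bar and lower it onto the matching tray in the wooden stand, feeling for the sockets with light pressure and never forcing or dropping it, until all four corner lugs have dropped fully home and it sits level and flush. Then stand the glass salt shaker upright on the floor of the stacked tray, on either side of the handle, setting it down gently, and let go. Leave the pepper mill, the drinking glass and the low jar where they are.

Things in the scene. Friction and masses are not known exactly. Their poses are not given: they have to be found in the camera images.
- tray_handle (a point): Centre of the handle bar of the loose upper tray (white, about 0.45 kg). The straight wooden bar is 12 mm wide (y), 20 mm high, 180 mm long, held by a post 8 x 16 mm at each end. x along the bar, y across it, z up. Below this point: wall tops 28 mm, inner floor 56 mm, flat underside 60 mm, feet of the lugs 70 mm. A half turn makes no difference.
- tray_floor (a point): Centre of the upper tray's inner floor, 56 mm under tray_handle, same axes. Tray 184 (x) x 134 (y) mm, walls 4 mm thick. Under its corners, at x = +-79, y = +-54 mm, are four round lugs of 12 mm diameter that stick out 10 mm below the flat underside, with a 1 mm chamfer at the foot; at first it stands on them on the worktop.
- stand: Wooden board 226 (x) x 176 (y) mm with a rim 18 mm high, fixed to the worktop; origin at the centre of its underside, z up. In it stands the lower tray, white, 194 x 144 mm, sides parallel to the board's, on a rubber pad: it does not shift under gentle forces, but is up to 8 mm off the board's centre in x and in y, not measured, to be found by feel or sight.
- stand_top (a point): Point 63 mm above the stand's origin, level with the flat tops of the lower tray's corner blocks (36 x 36 mm). Each has a square socket 15 mm wide, 14 mm deep, at x = +-79, y = +-54 mm from the lower tray's true centre. tray_handle is 70 mm above this level when the lugs rest on the blocks, 60 mm when fully home. Two small cups stand inside, lower.
- salt_centre (a point): Centre (half-way up) of the salt shaker: clear glass with white salt and a rounded cap, 42 mm diameter, 80 mm high, upright on the worktop, z up; about 0.14 kg. Standing in the stacked tray its centre is 16 mm below tray_handle; a spot 36 mm to either side of the bar is free.
- pepper_centre (a point): Centre (half-way up) of the brown wooden pepper mill, 46 mm diameter, 127 mm high, a bystander.
- glass_a: Drinking glass, 81 mm diameter, 93 mm high, origin at the centre of its underside; a bystander.
- jar_low: Low glass jar with a black lid, 95 mm diameter, 60 mm high, origin at the centre of its underside; a bystander.
Mind the look-alikes: they are no part of the job. Of the things like the part that bears salt_centre, leave any that is yellow; of the rest the smaller one is meant.

How it is judged:
By the outcome, as a careful person would: the job done as asked, in the order asked, and still so for the second after the job is handed in, with the robot touching nothing.
It also fails if it takes over 72 s, if anything falls off the work surface, if the arm or the gripper's body presses on something with over 40 N, if the wrist force passes 120 N, or if a joint passes its speed limit or range.

## Working session

There is one attempt and no reset: what is moved stays moved. The work goes in short steps, Python scripts to look and compute and a tool call to move; the robot and the scene stay as the last step left them, time stands still between calls to the robot, and variables do not carry over. Pictures are saved under pics/ and viewed, at most 10 in all, crops included, and the job is handed in when it is done.

Besides the shell and the picture viewer there is one more tool, called after ">>>" as name(argument=value, ...), one argument or row to a line, values as JSON. carry_out: Moves the arm, as the interface text tells. Its arguments: {"type":"object","properties":{"moves":{"type":"array","items":{"type":"object","properties":{"tx":{"type":"number"},"ty":{"type":"number"},"tz":{"type":"number"},"rx":{"type":"number"},"ry":{"type":"number"},"rz":{"type":"number"}}}},"claw":{"type":"number"}},"required":["moves"]}

```bash
mkdir -p pics
cat > h.py <<'E'
import numpy as np, cv2
from cell import *
def pix2world(cam,uv,depth=None,z=None):
    c=get_calibration(cam);K=np.array(c["K"],float);d=np.array(c["dist_coeffs"],float)
    uv=np.atleast_2d(np.array(uv,float))
    n=cv2.undistortPoints(uv.reshape(-1,1,2),K,d).reshape(-1,2)
    r=np.c_[n[:,0],-n[:,1],-np.ones(len(n))]
    R=np.array(c["rotation"]).reshape(3,3);o=np.array(c["xyz"],float)
    w=r@R.T
    if z is not None: s=(z-o[2])/w[:,2]
    else: s=np.atleast_1d(depth)
    return o+w*np.reshape(s,(-1,1))
def world2pix(cam,P):
    c=get_calibration(cam);K=np.array(c["K"],float);d=np.array(c["dist_coeffs"],float)
    R=np.array(c["rotation"]).reshape(3,3);o=np.array(c["xyz"],float)
    q=(np.atleast_2d(P)-o)@R; q=q*[1,-1,-1]
    return cv2.projectPoints(q.reshape(-1,1,3),np.zeros(3),np.zeros(3),K,d)[0].reshape(-1,2)
E
python3 - <<'E'
from h import *
np.set_printoptions(precision=1,suppress=True)
for cam in ["side","top"]:
    im,dp=get_image(cam); cv2.imwrite(f"pics/{cam}0.png",im[:,:,::-1]); np.savez(f"pics/{cam}0.npz",im=im,dp=dp)
    c=get_calibration(cam);print(cam,c["xyz"],np.array(c["rotation"]).round(2).tolist())
    for n in ["tray_handle","tray_floor","stand","stand_top","salt_centre","pepper_centre"]:
        for r in spot_point(cam,n)[:3]:
            u=r["xy"]; i,j=int(round(u[1])),int(round(u[0]))
            d=dp[min(max(i,0),419),min(max(j,0),559)]
            print(n,round(r["confidence"],2),np.array(u),pix2world(cam,u,d)[0])
s=observe();print(s["time"],s["tool_pos"],np.array(s["tcp_rot"]).round(3).tolist())
E
```

```text
side [ 34.9 755.1 773.4] [[-0.82, 0.36, -0.45], [-0.57, -0.48, 0.67], [0.02, 0.8, 0.59]]
tray_handle 0.66 [334.3 199. ] [ 474.7 -163.5   78.1]
tray_floor 0.92 [333.2 215.8] [ 480.5 -181.     9.7]
stand 0.77 [275.  287.9] [449.1 140.9  14.5]
stand 0.58 [222.3 338.3] [418.5 354.5  78.1]
stand_top 0.84 [275.6 265.7] [477.3  99.2  35.5]
salt_centre 0.91 [385.3 164.7] [ 446.1 -425.    69.6]
salt_centre 0.64 [363.6 179.3] [ 474.  -342.4   49. ]
pepper_centre 0.66 [222.5 335.9] [419.5 352.4  82.1]
top [  68.  -264.6 1396. ] [[0.39, 0.85, -0.35], [-0.92, 0.36, -0.15], [-0.0, 0.38, 0.93]]
tray_handle 0.6 [319.4 259.1] [ 289.2 -214.1  653.8]
tray_floor 0.81 [317.3 261.9] [ 282.9 -213.1  657.5]
stand 0.67 [224. 228.] [452.8 110.2  35.4]
stand_top 0.94 [221.2 216.5] [485.  136.5  22.7]
salt_centre 0.73 [382.9 284.9] [ 458.8 -355.6   82.3]
salt_centre 0.58 [423.8 266.7] [ 551.7 -442.3   72.3]
salt_centre 0.57 [410.6 300.4] [ 441.6 -434.2  103. ]
pepper_centre 0.81 [149.1 199.1] [427.5 320.3 105.8]
0.7 [ 189.5 -516.3  263.8] [[0.939, 0.345, -0.0], [0.345, -0.939, 0.0], [0.0, -0.0, -1.0]]
```

View pics/side0.png

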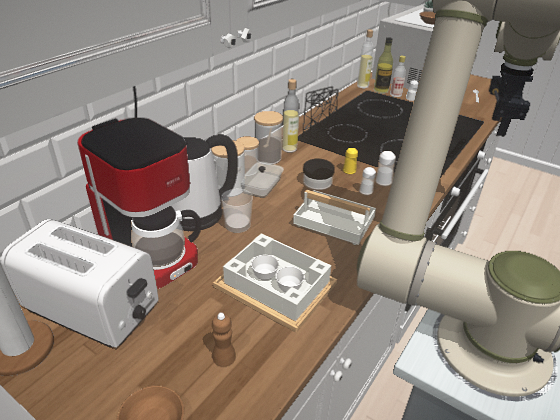

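View pics/top0.png

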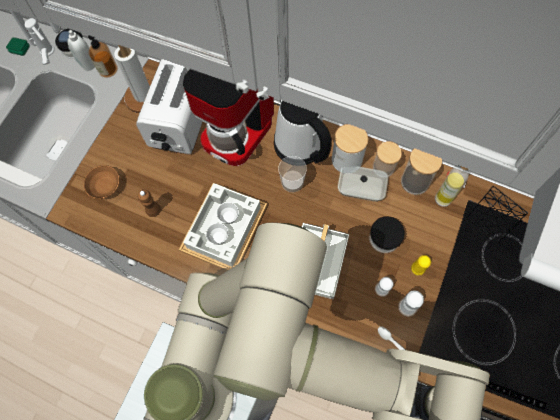

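The side view shows the loose tray at about (335,215) with its bar running from (308,192) to (372,209). The lower tray in its stand is at (277,275). The small white shaker is at (368,180), the bigger white one at (386,165) and the yellow one at (351,160). In the top view the small shaker is at (385,286), and the arm partly hides the loose tray.

```bash
cat >> h.py <<'E'
def cloud(cam,dp):
    v,u=np.nonzero(dp>0)
    P=pix2world(cam,np.c_[u,v],dp[v,u]); return P,np.c_[u,v]
def near(P,c,r): return np.linalg.norm(P[:,:2]-c,axis=1)<r
E
python3 - <<'E'
from h import *
np.set_printoptions(precision=1,suppress=True)
for cam in ["side","top"]:
    f=np.load(f"pics/{cam}0.npz"); im,dp=f["im"],f["dp"]
    P,uv=cloud(cam,dp); col=im[uv[:,1],uv[:,0]].astype(int)
    sat=col.max(1)-col.min(1)
    print(cam,"worktop z",np.median(P[near(P,[420,10],20),2]))
    # lower tray rim
    m=near(P,[465,120],170)&(P[:,2]>58)&(P[:,2]<70)&(sat<40)
    q=P[m]; print("lower top",len(q),q[:,2].mean(),cv2.minAreaRect(q[:,:2].astype(np.float32)))
    m=near(P,[465,120],180)&(P[:,2]>12)&(P[:,2]<24)&(sat>50)
    q=P[m]; print("stand rim",len(q),cv2.minAreaRect(q[:,:2].astype(np.float32)))
    # handle
    m=near(P,[480,-165],140)&(P[:,2]>64)&(P[:,2]<90)&(sat>40); q=P[m]
    if len(q)>5: print("handle",len(q),q.mean(0),cv2.minAreaRect(q[:,:2].astype(np.float32)),np.percentile(q[:,2],[5,50,95]))
    m=near(P,[480,-165],140)&(P[:,2]>36)&(P[:,2]<50)&(sat<40); q=P[m]
    if len(q)>5: print("tray walls",len(q),cv2.minAreaRect(q[:,:2].astype(np.float32)))
    for r in cut_out(cam,"salt_centre"):
        g=r["region"]; vv,uu=np.nonzero(g&(dp>0)); q=pix2world(cam,np.c_[uu,vv],dp[vv,uu])
        q=q[(q[:,2]>15)&(q[:,2]<140)]
        print("salt",round(r["confidence"],2),r["extent"],g.sum(),np.median(q,0),q[:,2].max(),im[vv,uu].mean(0), cv2.minEnclosingCircle(q[:,:2].astype(np.float32)))
E
```

```text
side worktop z nan
lower top 1053 61.338467944425624 ((459.3495178222656, 120.0117416381836), (196.7190399169922, 149.7019500732422), 0.822971761226654)
stand rim 542 ((460.83734130859375, 123.82426452636719), (227.00323486328125, 177.05519104003906), 0.8867385387420654)
handle 421 [ 468.5 -162.1   74.1] ((468.28216552734375, -164.49261474609375), (179.2920684814453, 18.850692749023438), 7.522146701812744) [65.  75.4 80.4]
tray walls 379 ((469.2181091308594, -165.45835876464844), (186.0695343017578, 142.0985107421875), 8.649112701416016)
salt 0.66 [376.0, 148.3, 18.5, 40.0] 563 [ 444.2 -423.6   63.8] 105.03970162196242 [171.4 168.  164.5] ((446.5727233886719, -434.48455810546875), 26.51788330078125)
salt 0.62 [357.0, 164.3, 21.1, 29.2] 351 [ 461.9 -347.7   51.5] 80.95791608935747 [175.3 171.4 167.4] ((465.85546875, -356.6177062988281), 20.917287826538086)
salt 0.57 [346.4, 148.2, 12.0, 25.0] 309 [ 558.9 -423.5   49.1] 81.35722526221605 [187.1 162.6  61.8] ((561.9638671875, -430.45703125), 19.693239212036133)
top worktop z 0.8781906961203276
lower top 768 62.935101954084324 ((460.0468
[... 191 characters left out ...]
0.44253817200660706)
handle 73 [ 537.9 -158.1   80. ] ((537.125, -158.16510009765625), (48.168941497802734, 12.785430908203125), 10.529118537902832) [75.3 80.3 84.6]
tray walls 213 ((470.9237060546875, -167.88514709472656), (186.63217163085938, 134.2222900390625), 8.391877174377441)
salt 0.81 [374.9, 279.8, 17.4, 15.0] 231 [ 460.6 -359.5   73.6] 87.07132464051756 [191.6 192.1 189.9] ((468.67364501953125, -360.7514953613281), 19.46393585205078)
salt 0.77 [401.0, 287.8, 23.5, 27.6] 467 [ 440.8 -439.9   93.7] 108.62223612748153 [183.3 183.2 180.4] ((448.9227600097656, -442.9635009765625), 26.222408294677734)
salt 0.65 [413.8, 257.3, 17.7, 19.4] 251 [ 558.3 -434.5   70.8] 85.06003111928635 [203.  182.   20.4] ((565.3880615234375, -436.57073974609375), 19.499650955200195)
  return _methods._mean(a, axis=axis, dtype=dtype,
  ret = ret.dtype.type(ret / rcount)
```

>>> carry_out(
  moves=[
    {"tx": 0.28,"ty": 0.35,"tz": -0.06,"rz": -0.209},
    {"tx": 0.28,"ty": 0.35,"tz": -0.06,"rz": -0.209},
    {"tx": 0.28,"ty": 0.35,"tz": -0.06,"rz": -0.209},
    {"tx": 0.28,"ty": 0.35,"tz": -0.06,"rz": -0.209},
    {"tx": 0.28,"ty": 0.35,"tz": -0.06,"rz": -0.209},
    {"tx": 0.28,"ty": 0.35,"tz": -0.06,"rz": -0.209},
    {"tx": 0.28,"ty": 0.35,"tz": -0.06,"rz": -0.209},
    {"tx": 0.28,"ty": 0.35,"tz": -0.06,"rz": -0.209},
    {"tx": 0.28,"ty": 0.35,"tz": -0.06,"rz": -0.209},
    {"tx": 0.28,"ty": 0.35,"tz": -0.06,"rz": -0.209},
  ],
  claw=1,
)

```text
invalid input at $.moves[0]: expected keys tx, ty, tz, rx, ry, rz
```

>>> carry_out(
  moves=[
    {"tx": 0.28,"ty": 0.35,"tz": -0.06,"rx": 0,"ry": 0,"rz": -0.209},
    {"tx": 0.28,"ty": 0.35,"tz": -0.06,"rx": 0,"ry": 0,"rz": -0.209},
    {"tx": 0.28,"ty": 0.35,"tz": -0.06,"rx": 0,"ry": 0,"rz": -0.209},
    {"tx": 0.28,"ty": 0.35,"tz": -0.06,"rx": 0,"ry": 0,"rz": -0.209},
    {"tx": 0.28,"ty": 0.35,"tz": -0.06,"rx": 0,"ry": 0,"rz": -0.209},
    {"tx": 0.28,"ty": 0.35,"tz": -0.06,"rx": 0,"ry": 0,"rz": -0.209},
    {"tx": 0.28,"ty": 0.35,"tz": -0.06,"rx": 0,"ry": 0,"rz": -0.209},
    {"tx": 0.28,"ty": 0.35,"tz": -0.06,"rx": 0,"ry": 0,"rz": -0.209},
    {"tx": 0.28,"ty": 0.35,"tz": -0.06,"rx": 0,"ry": 0,"rz": -0.209},
    {"tx": 0.28,"ty": 0.35,"tz": -0.06,"rx": 0,"ry": 0,"rz": -0.209},
  ],
  claw=1,
)

```text
time: 1.8
tool_pos: [471.5, -162.2, 203.1]
tcp_rot: [[0.989, 0.148, -0.0], [0.148, -0.989, 0.001], [-0.0, -0.001, -1.0]]
force: [-0.5, -1.0, 1.1]
finger_gap: 88.2
grasp_force: 0.0
```

>>> carry_out(
  moves=[
    {"tx": 0,"ty": 0,"tz": 0,"rx": 0,"ry": 0,"rz": 0},
    {"tx": 0,"ty": 0,"tz": -0.02,"rx": 0,"ry": 0,"rz": 0},
    {"tx": 0,"ty": 0,"tz": -0.045,"rx": 0,"ry": 0,"rz": 0},
    {"tx": 0,"ty": 0,"tz": -0.07,"rx": 0,"ry": 0,"rz": 0},
    {"tx": 0,"ty": 0,"tz": -0.09,"rx": 0,"ry": 0,"rz": 0},
    {"tx": 0,"ty": 0,"tz": -0.105,"rx": 0,"ry": 0,"rz": 0},
    {"tx": 0,"ty": 0,"tz": -0.117,"rx": 0,"ry": 0,"rz": 0},
    {"tx": 0,"ty": 0,"tz": -0.125,"rx": 0,"ry": 0,"rz": 0},
    {"tx": 0,"ty": 0,"tz": -0.128,"rx": 0,"ry": 0,"rz": 0},
    {"tx": 0,"ty": 0,"tz": -0.128,"rx": 0,"ry": 0,"rz": 0},
  ],
)

```text
time: 2.8
tool_pos: [469.3, -167.0, 75.8]
tcp_rot: [[0.99, 0.141, 0.0], [0.141, -0.99, -0.0], [0.0, 0.0, -1.0]]
force: [-0.2, -0.2, 1.0]
finger_gap: 88.1
grasp_force: 0.0
```

>>> carry_out(
  moves=[
    {"tx": 0,"ty": 0,"tz": 0,"rx": 0,"ry": 0,"rz": 0},
    {"tx": 0,"ty": 0,"tz": 0,"rx": 0,"ry": 0,"rz": 0},
    {"tx": 0,"ty": 0,"tz": 0,"rx": 0,"ry": 0,"rz": 0},
    {"tx": 0,"ty": 0,"tz": 0,"rx": 0,"ry": 0,"rz": 0},
    {"tx": 0,"ty": 0,"tz": 0,"rx": 0,"ry": 0,"rz": 0},
    {"tx": 0,"ty": 0,"tz": 0,"rx": 0,"ry": 0,"rz": 0},
    {"tx": 0,"ty": 0,"tz": 0,"rx": 0,"ry": 0,"rz": 0},
    {"tx": 0,"ty": 0,"tz": 0,"rx": 0,"ry": 0,"rz": 0},
  ],
  claw=0,
)

```text
time: 3.6
tool_pos: [469.5, -166.3, 75.7]
tcp_rot: [[0.99, 0.142, -0.0], [0.142, -0.99, 0.0], [-0.0, -0.0, -1.0]]
force: [-0.1, 0.7, -0.5]
finger_gap: 26.0
grasp_force: 0.0
```

Fingers still closing; hold a little more, then lift gently.

>>> carry_out(
  moves=[
    {"tx": 0,"ty": 0,"tz": 0,"rx": 0,"ry": 0,"rz": 0},
    {"tx": 0,"ty": 0,"tz": 0,"rx": 0,"ry": 0,"rz": 0},
    {"tx": 0,"ty": 0,"tz": 0,"rx": 0,"ry": 0,"rz": 0},
    {"tx": 0,"ty": 0,"tz": 0,"rx": 0,"ry": 0,"rz": 0},
    {"tx": 0,"ty": 0,"tz": 0,"rx": 0,"ry": 0,"rz": 0},
  ],
)

```text
time: 4.1
tool_pos: [469.6, -166.4, 75.8]
tcp_rot: [[0.99, 0.142, 0.0], [0.142, -0.99, -0.0], [0.0, 0.0, -1.0]]
force: [0.9, -0.7, -0.4]
finger_gap: 11.7
grasp_force: 30.0
```

Run:
```python
from h import *
np.set_printoptions(precision=2,suppress=True)
s=observe();print(s["finger_gap"],s["grasp_force"],s["force"],s["moment"],s["tool_pos"])
```

```text
11.717706276957289 30.000016260892153 [ 0.86 -0.67 -0.42] [-0.11 -0.09  0.  ] [ 469.57 -166.4    75.78]
```

>>> carry_out(
  moves=[
    {"tx": 0,"ty": 0,"tz": 0.005,"rx": 0,"ry": 0,"rz": 0},
    {"tx": 0,"ty": 0,"tz": 0.02,"rx": 0,"ry": 0,"rz": 0},
    {"tx": 0,"ty": 0,"tz": 0.04,"rx": 0,"ry": 0,"rz": 0},
    {"tx": 0,"ty": 0,"tz": 0.065,"rx": 0,"ry": 0,"rz": 0},
    {"tx": 0,"ty": 0,"tz": 0.09,"rx": 0,"ry": 0,"rz": 0},
    {"tx": 0,"ty": 0,"tz": 0.11,"rx": 0,"ry": 0,"rz": 0},
    {"tx": 0,"ty": 0,"tz": 0.12,"rx": 0,"ry": 0,"rz": 0},
    {"tx": 0,"ty": 0,"tz": 0.125,"rx": 0,"ry": 0,"rz": 0},
    {"tx": 0,"ty": 0,"tz": 0.125,"rx": 0,"ry": 0,"rz": 0},
  ],
)

```text
time: 5.0
tool_pos: [469.4, -166.2, 200.5]
tcp_rot: [[0.99, 0.142, -0.0], [0.142, -0.99, 0.0], [-0.0, -0.0, -1.0]]
force: [-0.5, -0.4, -3.4]
finger_gap: 11.7
grasp_force: 30.0
```

>>> carry_out(
  moves=[
    {"tx": -0.001,"ty": 0.015,"tz": 0,"rx": 0,"ry": 0,"rz": -0.01},
    {"tx": -0.002,"ty": 0.045,"tz": 0,"rx": 0,"ry": 0,"rz": -0.02},
    {"tx": -0.003,"ty": 0.085,"tz": 0,"rx": 0,"ry": 0,"rz": -0.04},
    {"tx": -0.005,"ty": 0.125,"tz": 0,"rx": 0,"ry": 0,"rz": -0.06},
    {"tx": -0.006,"ty": 0.165,"tz": 0,"rx": 0,"ry": 0,"rz": -0.08},
    {"tx": -0.008,"ty": 0.205,"tz": 0,"rx": 0,"ry": 0,"rz": -0.1},
    {"tx": -0.009,"ty": 0.24,"tz": 0,"rx": 0,"ry": 0,"rz": -0.115},
    {"tx": -0.01,"ty": 0.265,"tz": 0,"rx": 0,"ry": 0,"rz": -0.122},
    {"tx": -0.01,"ty": 0.28,"tz": 0,"rx": 0,"ry": 0,"rz": -0.126},
    {"tx": -0.01,"ty": 0.285,"tz": 0,"rx": 0,"ry": 0,"rz": -0.126},
  ],
)

```text
time: 6.0
tool_pos: [458.9, 119.9, 199.7]
tcp_rot: [[1.0, 0.019, -0.002], [0.019, -1.0, 0.0], [-0.002, -0.0, -1.0]]
force: [0.3, 0.7, -3.9]
finger_gap: 11.6
grasp_force: 30.0
```

>>> carry_out(
  moves=[
    {"tx": 0,"ty": 0,"tz": 0,"rx": 0,"ry": 0,"rz": 0},
    {"tx": 0,"ty": 0,"tz": 0,"rx": 0,"ry": 0,"rz": 0},
    {"tx": 0,"ty": 0,"tz": 0,"rx": 0,"ry": 0,"rz": 0},
    {"tx": 0,"ty": 0,"tz": 0,"rx": 0,"ry": 0,"rz": 0},
  ],
)

```text
time: 6.4
tool_pos: [459.6, 118.1, 200.7]
tcp_rot: [[1.0, 0.016, -0.0], [0.016, -1.0, -0.0], [-0.0, 0.0, -1.0]]
force: [-0.9, 0.9, -4.0]
finger_gap: 11.8
grasp_force: 30.0
```

Run:
```python
from h import *
np.set_printoptions(precision=2,suppress=True)
s=observe();print(s["time"],s["finger_gap"],s["grasp_force"],s["force"],s["moment"],s["tool_pos"],np.array(s["tcp_rot"]).tolist())
for cam in ["side","top"]:
    im,dp=get_image(cam); cv2.imwrite(f"pics/{cam}1.png",im[:,:,::-1]); np.savez(f"pics/{cam}1.npz",im=im,dp=dp)
f=[np.load("pics/side1.npz")["im"][130:330,180:400],np.load("pics/top1.npz")["im"][150:350,150:370]]
cv2.imwrite("pics/both1.png",cv2.resize(np.hstack(f),(800,364),interpolation=cv2.INTER_CUBIC)[:,:,::-1])
```

```text
6.4 11.750387461303886 29.999948982149363 [-0.89  0.94 -4.02] [ 0.03 -0.02 -0.  ] [459.59 118.07 200.66] [[0.9998756899147598, 0.015766195422872994, -0.00017832378123312437], [0.01576618758969469, -0.9998757049161376, -4.52475781046858e-05], [-0.0001790149986225996, 4.243046718776933e-05, -0.9999999830766427]]
```

View pics/both1.png

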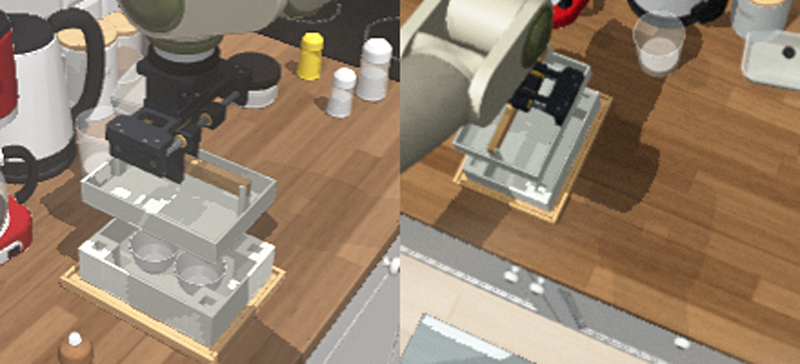

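The tray hangs level from the gripper, right above the lower tray. The sockets of the lower tray show as small dark squares. Rectify those planes for finer measuring.

```bash
cat >> h.py <<'E'
def rectify(cam,im,z,c,w=240,h=190,s=0.5):
    xs=c[0]-w/2+s*np.arange(int(w/s)); ys=c[1]+h/2-s*np.arange(int(h/s))
    X,Y=np.meshgrid(xs,ys); p=world2pix(cam,np.c_[X.ravel(),Y.ravel(),np.full(X.size,z)]).astype(np.float32)
    return cv2.remap(im,p[:,0].reshape(X.shape),p[:,1].reshape(X.shape),cv2.INTER_CUBIC)
E
python3 - <<'E'
from h import *
c=(460,119)
L=lambda n:np.load(f"pics/{n}.npz")["im"]
T=[]
for cam,n,z,dx in [("side","side0",63,(194,144)),("top","top0",63,(194,144)),("side","side1",166.7,(184,134)),("top","top1",166.7,(184,134))]:
    R=rectify(cam,L(n),z,c).copy()
    def pt(x,y): return int(240+2*x),int(190-2*y)
    b=cv2.boxPoints(((240,190),(2*dx[0],2*dx[1]),-0.9))
    cv2.polylines(R,[b.astype(int)],True,(255,0,0),1)
    if z==63:
        for sx in(-79,79):
            for sy in(-54,54):
                a=cv2.transform(np.array([[[sx,sy]]],float),np.array([[1,-.0157],[.0157,1]]))[0,0]
                p=pt(*a);cv2.rectangle(R,(p[0]-15,p[1]-15),(p[0]+15,p[1]+15),(0,255,0),1)
    T.append(R)
G=np.vstack([np.hstack(T[:2]),np.hstack(T[2:])])
cv2.imwrite("pics/rect.png",cv2.resize(G,(756,600),interpolation=cv2.INTER_AREA)[:,:,::-1])
E
```

```text
(no output)
```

View pics/rect.png

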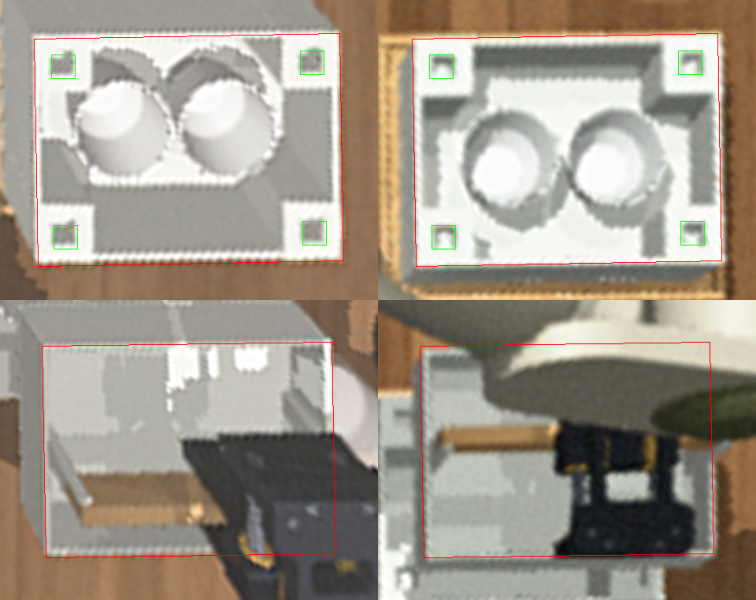

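The rectified views put the sockets within about 1 mm of the predicted boxes at centre (460,119), yaw 0.9°. The outline of the held tray also nearly matches its box. Next I refine each edge to subpixel.

Run:
```python
from h import *
np.set_printoptions(precision=2,suppress=True)
L=lambda n:np.load(f"pics/{n}.npz")["im"]
a=.0157;Rz=np.array([[np.cos(a),-np.sin(a)],[np.sin(a),np.cos(a)]])
off=np.arange(-6,6.01,.25)
def prof(cam,im,z,c,mid,n,t,half):
    s=np.linspace(-half,half,60)
    P=mid+off[:,None,None]*n+s[None,:,None]*t
    P=P.reshape(-1,2)@Rz.T+c
    p=world2pix(cam,np.c_[P,np.full(len(P),z)]).astype(np.float32)
    g=cv2.cvtColor(im,cv2.COLOR_RGB2GRAY)
    v=cv2.remap(g,p[:,0].reshape(len(off),-1),p[:,1].reshape(len(off),-1),cv2.INTER_CUBIC).astype(float)
    return v
c=np.array([460,119.])
for cam,n,z,(w,h) in [("side","side0",63,(194,144)),("top","top0",63,(194,144)),("side","side1",166.7,(184,134)),("top","top1",166.7,(184,134))]:
    im=L(n)
    for name,mid,nn,t,half in [("-x",(-w/2,0),(-1,0),(0,1),h/2-8),("+x",(w/2,0),(1,0),(0,1),h/2-8),("-y",(0,-h/2),(0,-1),(1,0),w/2-8),("+y",(0,h/2),(0,1),(1,0),w/2-8)]:
        v=prof(cam,im,z,c,*map(np.array,(mid,nn,t)),half); m=cv2.GaussianBlur(np.median(v,1),(1,5),1).ravel()
        g=np.gradient(m,.25); k=np.argsort(-abs(g))[:1]
        w_=np.abs(g)*(np.abs(off-off[k[0]])<1.5); print(n,name,"outward edge %.2f"%((w_*off).sum()/w_.sum()),"grad",g[k], m[::6].astype(int))
    if z==63:
        for sx in(-79,79):
            for sy in(-54,54):
                q=np.array([sx,sy]); o=np.arange(-13,13.1,.5); X,Y=np.meshgrid(o,o)
                P=(np.c_[X.ravel(),Y.ravel()]+q)@Rz.T+c
                p=world2pix(cam,np.c_[P,np.full(len(P),z)]).astype(np.float32)
                v=cv2.remap(cv2.cvtColor(im,cv2.COLOR_RGB2GRAY),p[:,:1],p[:,1:],cv2.INTER_CUBIC).reshape(X.shape).astype(float)
                d=v<(np.median(v)*.5+np.percentile(v,3)*.5+10); print(n,"socket",q,"dark centre",X[d].mean(),Y[d].mean(),"ext",X[d].min(),X[d].max(),Y[d].min(),Y[d].max())
```

```text
side0 -x outward edge 1.48 grad [-40.53] [246 241 236 246 246 200 157 158 163]
side0 +x outward edge -1.75 grad [-45.47] [230 253 237 176 125 112 115 119 120]
side0 -y outward edge -2.74 grad [-45.62] [250 246 194 130 107 108 114 117 118]
side0 +y outward edge 2.51 grad [-36.99] [246 246 245 244 252 236 183 149 147]
side0 socket [-79 -54] dark centre -1.4551681195516812 2.455168119551681 ext -9.0 5.5 -4.5 11.0
side0 socket [-79  54] dark centre -0.5516304347826086 1.6671195652173914 ext -9.0 6.5 -4.5 10.0
side0 socket [ 79 -54] dark centre -1.7577720207253886 1.9170984455958548 ext -9.0 5.0 -5.0 9.5
side0 socket [79 54] dark centre -0.7796717171717171 1.4267676767676767 ext -8.5 6.0 -6.0 9.5
top0 -x outward edge -0.46 grad [-31.32] [200 220 242 230 187 155 143 144 147]
top0 +x outward edge 1.29 grad [-50.17] [162 188 231 250 227 161  96  68  69]
top0 -y outward edge 0.32 grad [-39.03] [247 248 251 246 203 146 108  98  99]
top0 +y outward edge -4.93 grad [33.7] [158 202 237 240 219 178 138 105  96]
top0 socket [-79 -54] dark centre 0.6349056603773585 2.577358490566038 ext -7.0 8.0 -6.
[... 203 characters left out ...]
 [79 54] dark centre 2.0534653465346535 1.6643564356435643 ext -6.0 8.5 -6.5 6.5
side1 -x outward edge 0.51 grad [-27.18] [178 176 178 193 173 137 129 133 134]
side1 +x outward edge -0.74 grad [1.29] [79 80 80 80 81 81 81 81 82]
side1 -y outward edge -1.77 grad [-15.45] [153 165 159 137 120 117 122 123 123]
side1 +y outward edge 1.44 grad [-20.59] [198 197 194 201 201 175 153 150 153]
top1 -x outward edge -1.49 grad [-27.49] [173 180 178 145 112 101 106 119 139]
top1 +x outward edge 2.43 grad [-24.34] [102 106 124 142 138 114  81  64  61]
top1 -y outward edge -3.22 grad [26.85] [ 54  59  87 108 112 108 108 110 113]
top1 +y outward edge -2.94 grad [-1.29] [214 215 214 213 213 213 213 213 213]
```

Run:
```python
from h import *
L=lambda n:np.load(f"pics/{n}.npz")["im"]
a=.0157;Rz=np.array([[np.cos(a),-np.sin(a)],[np.sin(a),np.cos(a)]]);c=np.array([460,119.])
off=np.arange(-4.5,4.51,.25)
for cam,n,z,(w,h),edges in [("side","side0",63,(194,144),"abcd"),("top","top0",63,(194,144),"abc"),("side","side1",166.7,(184,134),"acd"),("top","top1",166.7,(184,134),"ab")]:
    g=cv2.cvtColor(L(n),cv2.COLOR_RGB2GRAY)
    for e,mid,nn,t,half in [("a",(-w/2,0),(-1,0),(0,1),h/2),("b",(w/2,0),(1,0),(0,1),h/2),("c",(0,-h/2),(0,-1),(1,0),w/2),("d",(0,h/2),(0,1),(1,0),w/2)]:
        if e not in edges: continue
        S=np.linspace(-half+6,half-6,24); r=[]
        mid,nn,t=map(np.array,(mid,nn,t))
        for s0 in S:
            s=s0+np.linspace(-4,4,9)
            P=(mid+off[:,None,None]*nn+s[None,:,None]*t).reshape(-1,2)@Rz.T+c
            p=world2pix(cam,np.c_[P,np.full(len(P),z)]).astype(np.float32)
            v=cv2.remap(g,p[:,:1],p[:,1:],cv2.INTER_LINEAR).reshape(len(off),-1).astype(float).mean(1)
            d=np.gradient(cv2.GaussianBlur(v[:,None],(1,5),1).ravel()); k=np.argmin(d)
            ww=np.clip(-d,0,None)*(abs(off-off[k])<1.3); r.append((ww*off).sum()/ww.sum() if d[k]<-3 else np.nan)
        r=np.array(r);ok=~np.isnan(r)
        for _ in range(3):
            f=np.polyfit(S[ok],r[ok],1); ok=ok&(abs(np.polyval(f,S)-r)<max(.4,2*np.median(abs(np.polyval(f,S)-r)[ok])))
        sg={"a":1,"b":-1,"c":-1,"d":1}[e]
        print(n,e,"off %.2f yaw %.4f n=%d"%(f[1],sg*f[0],ok.sum()), "sd %.2f"%(np.polyval(f,S)-r)[ok].std())
```

```text
side0 a off 1.49 yaw -0.0051 n=24 sd 0.13
side0 b off -1.63 yaw -0.0051 n=18 sd 0.27
side0 c off -2.67 yaw -0.0024 n=16 sd 0.17
side0 d off 2.57 yaw -0.0026 n=24 sd 0.14
top0 a off -0.31 yaw -0.0021 n=21 sd 0.11
top0 b off 1.59 yaw -0.0064 n=24 sd 0.38
top0 c off 0.57 yaw -0.0040 n=22 sd 0.14
side1 a off 0.48 yaw -0.0013 n=24 sd 0.18
side1 c off -1.45 yaw -0.0078 n=9 sd 0.14
side1 d off 1.24 yaw -0.0014 n=18 sd 0.10
top1 a off -1.48 yaw 0.0005 n=22 sd 0.10
top1 b off 1.59 yaw 0.0019 n=10 sd 0.16
```

>>> carry_out(
  moves=[
    {"tx": -0.001,"ty": 0.0013,"tz": 0,"rx": 0,"ry": 0,"rz": -0.003},
    {"tx": -0.001,"ty": 0.0013,"tz": -0.01,"rx": 0,"ry": 0,"rz": -0.003},
    {"tx": -0.001,"ty": 0.0013,"tz": -0.025,"rx": 0,"ry": 0,"rz": -0.003},
    {"tx": -0.001,"ty": 0.0013,"tz": -0.038,"rx": 0,"ry": 0,"rz": -0.003},
    {"tx": -0.001,"ty": 0.0013,"tz": -0.047,"rx": 0,"ry": 0,"rz": -0.003},
    {"tx": -0.001,"ty": 0.0013,"tz": -0.053,"rx": 0,"ry": 0,"rz": -0.003},
    {"tx": -0.001,"ty": 0.0013,"tz": -0.057,"rx": 0,"ry": 0,"rz": -0.003},
    {"tx": -0.001,"ty": 0.0013,"tz": -0.058,"rx": 0,"ry": 0,"rz": -0.003},
    {"tx": -0.001,"ty": 0.0013,"tz": -0.058,"rx": 0,"ry": 0,"rz": -0.003},
    {"tx": -0.001,"ty": 0.0013,"tz": -0.058,"rx": 0,"ry": 0,"rz": -0.003},
  ],
)

```text
time: 7.5
tool_pos: [458.7, 120.0, 143.1]
tcp_rot: [[1.0, 0.014, 0.001], [0.014, -1.0, -0.0], [0.001, 0.0, -1.0]]
force: [0.1, 0.2, -4.3]
finger_gap: 11.4
grasp_force: 30.0
```

>>> carry_out(
  moves=[
    {"tx": 0,"ty": 0,"tz": -0.001,"rx": 0,"ry": 0,"rz": 0},
    {"tx": 0,"ty": 0,"tz": -0.002,"rx": 0,"ry": 0,"rz": 0},
    {"tx": 0,"ty": 0,"tz": -0.003,"rx": 0,"ry": 0,"rz": 0},
    {"tx": 0,"ty": 0,"tz": -0.004,"rx": 0,"ry": 0,"rz": 0},
    {"tx": 0,"ty": 0,"tz": -0.004,"rx": 0,"ry": 0,"rz": 0},
  ],
)

```text
time: 8.0
tool_pos: [458.5, 120.0, 138.6]
tcp_rot: [[1.0, 0.014, -0.0], [0.014, -1.0, 0.0], [-0.0, -0.0, -1.0]]
force: [0.0, 0.1, -4.1]
finger_gap: 11.1
grasp_force: 30.0
```

```bash
cat > s.py <<'E'
from h import *
np.set_printoptions(precision=2,suppress=True)
s=observe();print(s["time"],s["force"],s["moment"],s["tool_pos"])
E
python3 s.py
```

```text
8.0 [ 0.02  0.06 -4.06] [0.02 0.01 0.07] [458.48 119.98 138.62]
```

>>> carry_out(
  moves=[
    {"tx": 0,"ty": 0,"tz": -0.0005,"rx": 0,"ry": 0,"rz": 0},
    {"tx": 0,"ty": 0,"tz": -0.001,"rx": 0,"ry": 0,"rz": 0},
    {"tx": 0,"ty": 0,"tz": -0.001,"rx": 0,"ry": 0,"rz": 0},
  ],
)

```text
time: 8.3
tool_pos: [458.5, 120.0, 137.7]
tcp_rot: [[1.0, 0.014, -0.0], [0.014, -1.0, 0.0], [-0.0, -0.0, -1.0]]
force: [-0.8, 0.1, -3.1]
finger_gap: 11.5
grasp_force: 30.0
```

```bash
python3 s.py
```

```text
8.3 [-0.83  0.05 -3.15] [ 0.05 -0.01  0.  ] [458.52 119.99 137.7 ]
```

>>> carry_out(
  moves=[
    {"tx": 0,"ty": 0,"tz": -0.0005,"rx": 0,"ry": 0,"rz": 0},
    {"tx": 0,"ty": 0,"tz": -0.001,"rx": 0,"ry": 0,"rz": 0},
    {"tx": 0,"ty": 0,"tz": -0.001,"rx": 0,"ry": 0,"rz": 0},
  ],
)

```text
time: 8.6
tool_pos: [458.5, 120.0, 136.7]
tcp_rot: [[1.0, 0.014, -0.0], [0.014, -1.0, -0.0], [-0.0, 0.0, -1.0]]
force: [-0.9, -0.3, -3.6]
finger_gap: 11.5
grasp_force: 30.0
```

```bash
python3 s.py
```

```text
8.6 [-0.86 -0.33 -3.65] [0.07 0.02 0.01] [458.47 120.01 136.69]
```

>>> carry_out(
  moves=[
    {"tx": 0,"ty": 0,"tz": -0.0005,"rx": 0,"ry": 0,"rz": 0},
    {"tx": 0,"ty": 0,"tz": -0.001,"rx": 0,"ry": 0,"rz": 0},
    {"tx": 0,"ty": 0,"tz": -0.0015,"rx": 0,"ry": 0,"rz": 0},
    {"tx": 0,"ty": 0,"tz": -0.002,"rx": 0,"ry": 0,"rz": 0},
    {"tx": 0,"ty": 0,"tz": -0.002,"rx": 0,"ry": 0,"rz": 0},
  ],
)

```text
time: 9.1
tool_pos: [458.5, 120.0, 134.7]
tcp_rot: [[1.0, 0.014, -0.0], [0.014, -1.0, 0.0], [-0.0, -0.0, -1.0]]
force: [0.4, 0.6, -3.4]
finger_gap: 11.8
grasp_force: 30.0
```

```bash
python3 s.py
```

```text
9.1 [ 0.37  0.6  -3.4 ] [-0.03 -0.01  0.01] [458.49 120.   134.67]
```

Four mm below the block tops with no contact force: the lugs are in the sockets. Continue gently.

>>> carry_out(
  moves=[
    {"tx": 0,"ty": 0,"tz": -0.0005,"rx": 0,"ry": 0,"rz": 0},
    {"tx": 0,"ty": 0,"tz": -0.001,"rx": 0,"ry": 0,"rz": 0},
    {"tx": 0,"ty": 0,"tz": -0.0015,"rx": 0,"ry": 0,"rz": 0},
    {"tx": 0,"ty": 0,"tz": -0.002,"rx": 0,"ry": 0,"rz": 0},
    {"tx": 0,"ty": 0,"tz": -0.0025,"rx": 0,"ry": 0,"rz": 0},
    {"tx": 0,"ty": 0,"tz": -0.003,"rx": 0,"ry": 0,"rz": 0},
    {"tx": 0,"ty": 0,"tz": -0.0035,"rx": 0,"ry": 0,"rz": 0},
    {"tx": 0,"ty": 0,"tz": -0.004,"rx": 0,"ry": 0,"rz": 0},
    {"tx": 0,"ty": 0,"tz": -0.004,"rx": 0,"ry": 0,"rz": 0},
  ],
)

```text
time: 10.0
tool_pos: [458.5, 120.0, 130.7]
tcp_rot: [[1.0, 0.014, -0.0], [0.014, -1.0, -0.0], [-0.0, -0.0, -1.0]]
force: [-0.6, 0.5, -3.5]
finger_gap: 11.7
grasp_force: 30.0
```

```bash
python3 s.py
```

```text
10.0 [-0.63  0.54 -3.51] [ 0.02 -0.02  0.01] [458.48 120.   130.68]
```

>>> carry_out(
  moves=[
    {"tx": 0,"ty": 0,"tz": -0.0005,"rx": 0,"ry": 0,"rz": 0},
    {"tx": 0,"ty": 0,"tz": -0.001,"rx": 0,"ry": 0,"rz": 0},
    {"tx": 0,"ty": 0,"tz": -0.0012,"rx": 0,"ry": 0,"rz": 0},
    {"tx": 0,"ty": 0,"tz": -0.0012,"rx": 0,"ry": 0,"rz": 0},
  ],
)

```text
time: 10.4
tool_pos: [458.5, 120.0, 129.5]
tcp_rot: [[1.0, 0.014, -0.0], [0.014, -1.0, -0.0], [-0.0, 0.0, -1.0]]
force: [-0.0, -0.5, -3.6]
finger_gap: 11.6
grasp_force: 30.0
```

```bash
python3 s.py
```

```text
10.4 [-0.02 -0.54 -3.55] [0.   0.   0.02] [458.51 119.99 129.51]
```

>>> carry_out(
  moves=[
    {"tx": 0,"ty": 0,"tz": -0.0003,"rx": 0,"ry": 0,"rz": 0},
    {"tx": 0,"ty": 0,"tz": -0.0006,"rx": 0,"ry": 0,"rz": 0},
    {"tx": 0,"ty": 0,"tz": -0.0006,"rx": 0,"ry": 0,"rz": 0},
  ],
)

```text
time: 10.7
tool_pos: [458.5, 120.0, 128.9]
tcp_rot: [[1.0, 0.014, -0.0], [0.014, -1.0, -0.0], [-0.0, 0.0, -1.0]]
force: [0.1, 0.1, -5.0]
finger_gap: 11.8
grasp_force: 30.0
```

```bash
python3 s.py
```

```text
10.7 [ 0.06  0.14 -4.98] [0.07 0.03 0.  ] [458.49 120.   128.91]
```

>>> carry_out(
  moves=[
    {"tx": 0,"ty": 0,"tz": -0.0002,"rx": 0,"ry": 0,"rz": 0},
    {"tx": 0,"ty": 0,"tz": -0.0004,"rx": 0,"ry": 0,"rz": 0},
    {"tx": 0,"ty": 0,"tz": -0.0004,"rx": 0,"ry": 0,"rz": 0},
  ],
)

```text
time: 11.0
tool_pos: [458.6, 120.0, 128.7]
tcp_rot: [[1.0, 0.014, 0.0], [0.014, -1.0, -0.0], [0.0, 0.0, -1.0]]
force: [-0.6, 0.3, -1.7]
finger_gap: 11.4
grasp_force: 30.0
```

>>> carry_out(
  moves=[
    {"tx": 0,"ty": 0,"tz": -0.0002,"rx": 0,"ry": 0,"rz": 0},
    {"tx": 0,"ty": 0,"tz": -0.0003,"rx": 0,"ry": 0,"rz": 0},
    {"tx": 0,"ty": 0,"tz": -0.0003,"rx": 0,"ry": 0,"rz": 0},
  ],
)

```text
time: 11.3
tool_pos: [458.6, 120.0, 128.6]
tcp_rot: [[1.0, 0.014, 0.001], [0.014, -1.0, -0.0], [0.001, 0.0, -1.0]]
force: [-1.4, 0.6, 4.7]
finger_gap: 11.4
grasp_force: 30.0
```

>>> carry_out(
  moves=[
    {"tx": 0,"ty": 0,"tz": 0,"rx": 0,"ry": 0,"rz": 0},
    {"tx": 0,"ty": 0,"tz": 0,"rx": 0,"ry": 0,"rz": 0},
    {"tx": 0,"ty": 0,"tz": 0,"rx": 0,"ry": 0,"rz": 0},
    {"tx": 0,"ty": 0,"tz": 0,"rx": 0,"ry": 0,"rz": 0},
    {"tx": 0,"ty": 0,"tz": 0,"rx": 0,"ry": 0,"rz": 0},
    {"tx": 0,"ty": 0,"tz": 0,"rx": 0,"ry": 0,"rz": 0},
    {"tx": 0,"ty": 0,"tz": 0,"rx": 0,"ry": 0,"rz": 0},
  ],
  claw=0.6,
)

```text
time: 12.0
tool_pos: [458.5, 120.0, 128.2]
tcp_rot: [[1.0, 0.014, -0.0], [0.014, -1.0, 0.0], [-0.0, -0.0, -1.0]]
force: [-0.1, -0.2, -0.8]
finger_gap: 53.1
grasp_force: 0.0
```

>>> carry_out(
  moves=[
    {"tx": 0,"ty": 0,"tz": 0.01,"rx": 0,"ry": 0,"rz": 0},
    {"tx": 0,"ty": 0,"tz": 0.03,"rx": 0,"ry": 0,"rz": 0},
    {"tx": 0,"ty": 0,"tz": 0.06,"rx": 0,"ry": 0,"rz": 0},
    {"tx": 0,"ty": 0,"tz": 0.1,"rx": 0,"ry": 0,"rz": 0},
    {"tx": 0,"ty": -0.04,"tz": 0.12,"rx": 0,"ry": 0,"rz": 0.12},
    {"tx": 0,"ty": -0.09,"tz": 0.12,"rx": 0,"ry": 0,"rz": 0.26},
    {"tx": 0,"ty": -0.14,"tz": 0.12,"rx": 0,"ry": 0,"rz": 0.4},
    {"tx": 0,"ty": -0.19,"tz": 0.12,"rx": 0,"ry": 0,"rz": 0.54},
    {"tx": 0,"ty": -0.24,"tz": 0.12,"rx": 0,"ry": 0,"rz": 0.68},
    {"tx": 0,"ty": -0.28,"tz": 0.12,"rx": 0,"ry": 0,"rz": 0.82},
  ],
  claw=1,
)

```text
time: 13.0
tool_pos: [458.6, -139.0, 249.2]
tcp_rot: [[0.709, 0.705, 0.001], [0.705, -0.709, -0.0], [0.0, 0.001, -1.0]]
force: [1.2, -0.5, 0.4]
finger_gap: 88.1
grasp_force: 0.0
```

Run:
```python
from h import *
np.set_printoptions(precision=1,suppress=True)
s=observe();print(s["time"],s["tool_pos"])
ims=[]
for cam in ["side","top"]:
    im,dp=get_image(cam); np.savez(f"pics/{cam}2.npz",im=im,dp=dp)
    ims.append(im)
    P,uv=cloud(cam,dp); col=im[uv[:,1],uv[:,0]].astype(int); sat=col.max(1)-col.min(1)
    q=P[near(P,[459,120],110)&(P[:,2]>90)&(P[:,2]<105)&(sat<40)]
    A=np.c_[q[:,:2]-[459,120],np.ones(len(q))];print(cam,"walls",len(q),np.linalg.lstsq(A,q[:,2],rcond=None)[0].round(4),cv2.minAreaRect(q[:,:2].astype(np.float32)))
    q=P[near(P,[459,120],55)&(P[:,2]>60)&(P[:,2]<85)&(sat<40)]
    A=np.c_[q[:,:2]-[459,120],np.ones(len(q))];print(cam,"floor",len(q),np.linalg.lstsq(A,q[:,2],rcond=None)[0].round(4))
    q=P[near(P,[459,120],100)&(P[:,2]>112)&(P[:,2]<150)&(sat>40)];print("bar",len(q),q.mean(0),cv2.minAreaRect(q[:,:2].astype(np.float32)))
    for r in cut_out(cam,"salt_centre"):
        vv,uu=np.nonzero(r["region"]&(dp>0)); q=pix2world(cam,np.c_[uu,vv],dp[vv,uu]); q=q[(q[:,2]>15)&(q[:,2]<140)]
        print("salt",r["confidence"],r["extent"],q[:,2].max(),cv2.minEnclosingCircle(q[:,:2].astype(np.float32)))
f=[ims[0][180:330,190:400],ims[1][170:320,170:440]]
f=[cv2.resize(x,None,fx=300/x.shape[0]*.83,fy=300/x.shape[0]*.83,interpolation=cv2.INTER_CUBIC) for x in f]
cv2.imwrite("pics/both2.png",np.hstack(f)[:,:800,::-1])
```

```text
13.0 [ 458.6 -139.   249.2]
side walls 539 [-0.   0.  93.3] ((458.11053466796875, 121.34188842773438), (186.1102294921875, 137.1564178466797), 0.3852844536304474)
side floor 1083 [-0.   0.  65.7]
bar 685 [457.  124.4 126.1] ((459.00103759765625, 121.9507827758789), (178.71530151367188, 15.230735778808594), 0.3254060745239258)
salt 0.89 [356.7, 168.8, 20.4, 26.4] 83.1201731629061 ((466.4522399902344, -355.5286865234375), 20.015356063842773)
salt 0.81 [377.1, 147.6, 9.2, 38.5] 103.1424300570618 ((453.2651062011719, -431.8923645019531), 23.950063705444336)
salt 0.5 [344.1, 149.7, 14.6, 25.3] 78.19505101990126 ((555.8387451171875, -430.53692626953125), 17.717620849609375)
top walls 112 [ 0.  -0.  94.3] ((518.6175537109375, 163.7161102294922), (68.09882354736328, 144.2633819580078), 48.56562805175781)
top floor 56 [-0.  -0.  69.8]
bar 131 [513.3 119.  131.7] ((511.0076904296875, 120.10912322998047), (77.24361419677734, 14.582879066467285), 0.7752329707145691)
salt 0.68 [399.9, 289.7, 25.0, 26.2] 108.36092114844519 ((448.9538879394531, -443.5450744628906), 26.055034637451172)
salt 0.47 [413.5, 257.3, 18.2, 16.1] 85.58215070205051 ((565.9379272460938, -435.3577575683594), 19.01137924194336)
```

View pics/both2.png

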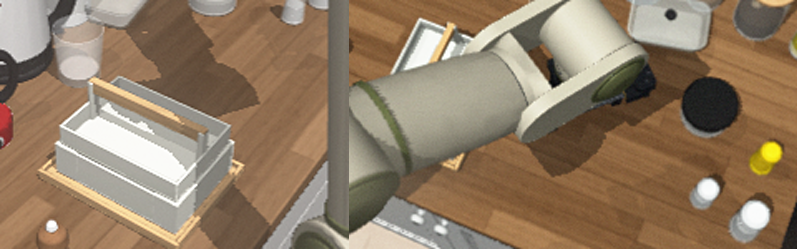

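The tray sits flush and level: wall tops at z about 94 with no slope. Next is the small white shaker at about (466,-359).

>>> carry_out(
  moves=[
    {"tx": 0.002,"ty": -0.03,"tz": 0,"rx": 0,"ry": 0,"rz": 0.12},
    {"tx": 0.004,"ty": -0.07,"tz": -0.01,"rx": 0,"ry": 0,"rz": 0.25},
    {"tx": 0.006,"ty": -0.11,"tz": -0.03,"rx": 0,"ry": 0,"rz": 0.38},
    {"tx": 0.008,"ty": -0.15,"tz": -0.05,"rx": 0,"ry": 0,"rz": 0.51},
    {"tx": 0.008,"ty": -0.18,"tz": -0.07,"rx": 0,"ry": 0,"rz": 0.63},
    {"tx": 0.008,"ty": -0.199,"tz": -0.085,"rx": 0,"ry": 0,"rz": 0.738},
    {"tx": 0.008,"ty": -0.199,"tz": -0.095,"rx": 0,"ry": 0,"rz": 0.738},
    {"tx": 0.008,"ty": -0.199,"tz": -0.1,"rx": 0,"ry": 0,"rz": 0.738},
    {"tx": 0.008,"ty": -0.199,"tz": -0.1,"rx": 0,"ry": 0,"rz": 0.738},
    {"tx": 0.008,"ty": -0.199,"tz": -0.1,"rx": 0,"ry": 0,"rz": 0.738},
  ],
)

```text
time: 14.2
tool_pos: [467.4, -335.3, 149.2]
tcp_rot: [[0.055, 0.998, 0.001], [0.998, -0.055, -0.001], [-0.001, 0.001, -1.0]]
force: [-0.6, -0.3, -0.7]
finger_gap: 88.1
grasp_force: 0.0
```

>>> carry_out(
  moves=[
    {"tx": 0,"ty": 0,"tz": 0,"rx": 0,"ry": 0,"rz": 0},
    {"tx": 0,"ty": 0,"tz": -0.01,"rx": 0,"ry": 0,"rz": 0},
    {"tx": 0,"ty": 0,"tz": -0.025,"rx": 0,"ry": 0,"rz": 0},
    {"tx": 0,"ty": 0,"tz": -0.045,"rx": 0,"ry": 0,"rz": 0},
    {"tx": 0,"ty": 0,"tz": -0.065,"rx": 0,"ry": 0,"rz": 0},
    {"tx": 0,"ty": 0,"tz": -0.08,"rx": 0,"ry": 0,"rz": 0},
    {"tx": 0,"ty": 0,"tz": -0.09,"rx": 0,"ry": 0,"rz": 0},
    {"tx": 0,"ty": 0,"tz": -0.096,"rx": 0,"ry": 0,"rz": 0},
    {"tx": 0,"ty": 0,"tz": -0.097,"rx": 0,"ry": 0,"rz": 0},
    {"tx": 0,"ty": 0,"tz": -0.097,"rx": 0,"ry": 0,"rz": 0},
  ],
)

```text
time: 15.2
tool_pos: [467.1, -336.5, 51.6]
tcp_rot: [[0.056, 0.998, 0.0], [0.998, -0.056, -0.0], [-0.0, 0.0, -1.0]]
force: [0.1, -0.0, 0.3]
finger_gap: 88.3
grasp_force: 0.0
```

The last move stopped 22 mm short in y, so I correct that before closing.

>>> carry_out(
  moves=[
    {"tx": 0,"ty": -0.005,"tz": 0,"rx": 0,"ry": 0,"rz": 0.03},
    {"tx": 0,"ty": -0.012,"tz": 0,"rx": 0,"ry": 0,"rz": 0.056},
    {"tx": 0,"ty": -0.019,"tz": 0,"rx": 0,"ry": 0,"rz": 0.056},
    {"tx": 0,"ty": -0.0225,"tz": 0,"rx": 0,"ry": 0,"rz": 0.056},
    {"tx": 0,"ty": -0.0225,"tz": 0,"rx": 0,"ry": 0,"rz": 0.056},
    {"tx": 0,"ty": -0.0225,"tz": 0,"rx": 0,"ry": 0,"rz": 0.056},
    {"tx": 0,"ty": -0.0225,"tz": 0,"rx": 0,"ry": 0,"rz": 0.056},
  ],
)

```text
time: 15.9
tool_pos: [466.9, -358.6, 51.3]
tcp_rot: [[-0.0, 1.0, -0.0], [1.0, 0.0, 0.0], [0.0, -0.0, -1.0]]
force: [0.3, 0.3, -0.5]
finger_gap: 88.3
grasp_force: 0.0
```

Run:
```python
from h import *
np.set_printoptions(precision=1,suppress=True)
s=observe();print(s["time"],s["tool_pos"])
im,dp=get_image("side");x=im[110:230,310:450]
cv2.imwrite("pics/s3.png",cv2.resize(x,None,fx=4,fy=4,interpolation=cv2.INTER_CUBIC)[:,:,::-1])
```

```text
15.9 [ 466.9 -358.6   51.3]
```

View pics/s3.png

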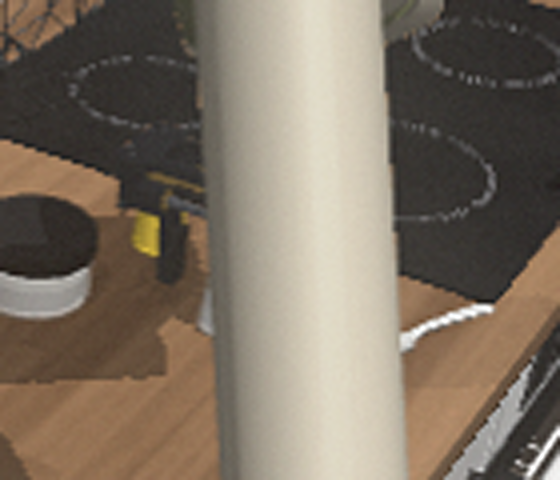

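The arm hides the shaker. One finger shows at (172,240), with the shaker's edge at (207,310) beside it and no collision. I close.

>>> carry_out(
  moves=[
    {"tx": 0,"ty": 0,"tz": 0,"rx": 0,"ry": 0,"rz": 0},
    {"tx": 0,"ty": 0,"tz": 0,"rx": 0,"ry": 0,"rz": 0},
    {"tx": 0,"ty": 0,"tz": 0,"rx": 0,"ry": 0,"rz": 0},
    {"tx": 0,"ty": 0,"tz": 0,"rx": 0,"ry": 0,"rz": 0},
    {"tx": 0,"ty": 0,"tz": 0,"rx": 0,"ry": 0,"rz": 0},
    {"tx": 0,"ty": 0,"tz": 0,"rx": 0,"ry": 0,"rz": 0},
    {"tx": 0,"ty": 0,"tz": 0,"rx": 0,"ry": 0,"rz": 0},
    {"tx": 0,"ty": 0,"tz": 0,"rx": 0,"ry": 0,"rz": 0},
    {"tx": 0,"ty": 0,"tz": 0,"rx": 0,"ry": 0,"rz": 0},
    {"tx": 0,"ty": 0,"tz": 0,"rx": 0,"ry": 0,"rz": 0},
  ],
  claw=0,
)

```text
time: 16.95
tool_pos: [467.0, -358.9, 51.3]
tcp_rot: [[-0.0, 1.0, 0.0], [1.0, 0.0, -0.0], [-0.0, 0.0, -1.0]]
force: [1.9, -1.4, 0.5]
finger_gap: 36.6
grasp_force: 29.9
```

>>> carry_out(
  moves=[
    {"tx": 0,"ty": 0,"tz": 0.005,"rx": 0,"ry": 0,"rz": 0},
    {"tx": 0,"ty": 0,"tz": 0.02,"rx": 0,"ry": 0,"rz": 0},
    {"tx": 0,"ty": 0,"tz": 0.045,"rx": 0,"ry": 0,"rz": 0},
    {"tx": 0,"ty": 0,"tz": 0.08,"rx": 0,"ry": 0,"rz": 0},
    {"tx": 0,"ty": 0,"tz": 0.115,"rx": 0,"ry": 0,"rz": 0},
    {"tx": 0,"ty": 0,"tz": 0.145,"rx": 0,"ry": 0,"rz": 0},
    {"tx": 0,"ty": 0,"tz": 0.165,"rx": 0,"ry": 0,"rz": 0},
    {"tx": 0,"ty": 0,"tz": 0.175,"rx": 0,"ry": 0,"rz": 0},
    {"tx": 0,"ty": 0,"tz": 0.175,"rx": 0,"ry": 0,"rz": 0},
    {"tx": 0,"ty": 0,"tz": 0.175,"rx": 0,"ry": 0,"rz": 0},
  ],
)

```text
time: 17.95
tool_pos: [466.6, -358.6, 225.1]
tcp_rot: [[-0.0, 1.0, -0.001], [1.0, 0.0, 0.002], [0.002, -0.001, -1.0]]
force: [-0.1, -0.7, -1.6]
finger_gap: 36.8
grasp_force: 29.8
```

>>> carry_out(
  moves=[
    {"tx": 0,"ty": 0.02,"tz": 0,"rx": 0,"ry": 0,"rz": 0},
    {"tx": 0,"ty": 0.06,"tz": 0,"rx": 0,"ry": 0,"rz": 0},
    {"tx": 0,"ty": 0.1,"tz": 0,"rx": 0,"ry": 0,"rz": 0},
    {"tx": 0,"ty": 0.14,"tz": 0,"rx": 0,"ry": 0,"rz": 0},
    {"tx": 0,"ty": 0.18,"tz": 0,"rx": 0,"ry": 0,"rz": 0},
    {"tx": 0,"ty": 0.22,"tz": 0,"rx": 0,"ry": 0,"rz": 0},
    {"tx": 0,"ty": 0.25,"tz": 0,"rx": 0,"ry": 0,"rz": 0},
    {"tx": 0,"ty": 0.27,"tz": 0,"rx": 0,"ry": 0,"rz": 0},
    {"tx": 0,"ty": 0.28,"tz": 0,"rx": 0,"ry": 0,"rz": 0},
    {"tx": 0,"ty": 0.28,"tz": 0,"rx": 0,"ry": 0,"rz": 0},
  ],
)

```text
time: 18.95
tool_pos: [466.7, -78.1, 225.6]
tcp_rot: [[-0.002, 1.0, -0.001], [1.0, 0.002, 0.001], [0.001, -0.001, -1.0]]
force: [-0.3, 0.0, -1.5]
finger_gap: 36.6
grasp_force: 29.8
```

>>> carry_out(
  moves=[
    {"tx": -0.002,"ty": 0.02,"tz": 0,"rx": 0,"ry": 0,"rz": 0},
    {"tx": -0.004,"ty": 0.06,"tz": 0,"rx": 0,"ry": 0,"rz": 0},
    {"tx": -0.006,"ty": 0.1,"tz": 0,"rx": 0,"ry": 0,"rz": 0},
    {"tx": -0.008,"ty": 0.13,"tz": 0,"rx": 0,"ry": 0,"rz": 0},
    {"tx": -0.008,"ty": 0.15,"tz": 0,"rx": 0,"ry": 0,"rz": 0},
    {"tx": -0.008,"ty": 0.163,"tz": 0,"rx": 0,"ry": 0,"rz": 0.013},
    {"tx": -0.008,"ty": 0.163,"tz": 0,"rx": 0,"ry": 0,"rz": 0.013},
    {"tx": -0.008,"ty": 0.163,"tz": 0,"rx": 0,"ry": 0,"rz": 0.013},
    {"tx": -0.008,"ty": 0.163,"tz": 0,"rx": 0,"ry": 0,"rz": 0.013},
  ],
)

```text
time: 19.85
tool_pos: [459.2, 83.1, 226.1]
tcp_rot: [[-0.012, 1.0, -0.0], [1.0, 0.012, -0.0], [-0.0, -0.0, -1.0]]
force: [-0.2, -0.4, -0.3]
finger_gap: 36.5
grasp_force: 29.8
```

Run:
```python
from h import *
np.set_printoptions(precision=1,suppress=True)
s=observe();print(s["time"],s["tool_pos"],s["finger_gap"],s["force"])
ims=[]
for cam in ["side","top"]:
    im,dp=get_image(cam); np.savez(f"pics/{cam}4.npz",im=im,dp=dp);ims.append(im)
    p=spot_point(cam,"salt_centre")
    print(cam,[(round(r["confidence"],2),np.array(r["xy"])) for r in p])
    for r in cut_out(cam,"salt_centre"):
        vv,uu=np.nonzero(r["region"]&(dp>0)); q=pix2world(cam,np.c_[uu,vv],dp[vv,uu]); print(r["confidence"],r["extent"],np.percentile(q,[3,50,97],axis=0).ravel())
f=[ims[0][130:310,200:380],ims[1][140:320,170:350]]
cv2.imwrite("pics/both4.png",cv2.resize(np.hstack(f),(800,400),interpolation=cv2.INTER_CUBIC)[:,:,::-1])
```

```text
19.85 [459.2  83.1 226.1] 36.47321317481327 [-0.2 -0.4 -0.3]
side [(0.97, array([388.2, 162.3])), (0.88, array([288.4, 200.3])), (0.71, array([349.3, 159.1]))]
0.75 [380.0, 148.2, 10.8, 39.7] [ 426.4 -442.4    8.3  443.7 -423.1   58.2  467.8 -415.2  101.2]
0.74 [277.4, 184.0, 21.6, 40.7] [440.1  83.3 177.9 452.8  96.5 214.6 469.7 101.5 252.5]
0.65 [342.9, 148.5, 16.0, 27.9] [ 545.8 -441.1    3.9  557.8 -422.5   42.8  578.  -414.3   78.7]
top [(0.91, array([410.2, 300.3])), (0.61, array([225.8, 208.6])), (0.53, array([423.4, 267.9]))]
0.73 [399.7, 291.0, 22.9, 26.6] [ 425.2 -461.4   13.9  439.9 -439.3   92.   465.8 -420.8  105.9]
0.67 [411.6, 256.6, 20.5, 19.4] [ 548.1 -452.6    4.5  557.  -434.5   61.4  579.2 -418.6   82.4]
0.54 [228.4, 199.8, 4.8, 17.6] [443.7  60.4 180.1 456.4  63.3 205.2 470.4  68.6 249.3]
```

View pics/both4.png

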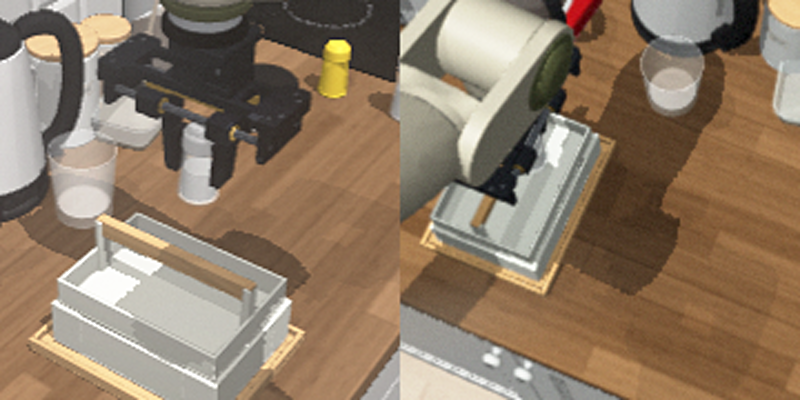

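The shaker hangs upright between the fingers, on the -y side of the bar, and the tray below is flush. In the left crop the shaker is at (198,170) and the bar runs from (100,225) to (250,285). Lower it now.

>>> carry_out(
  moves=[
    {"tx": 0,"ty": 0.003,"tz": -0.005,"rx": 0,"ry": 0,"rz": 0},
    {"tx": 0,"ty": 0.003,"tz": -0.02,"rx": 0,"ry": 0,"rz": 0},
    {"tx": 0,"ty": 0.003,"tz": -0.04,"rx": 0,"ry": 0,"rz": 0},
    {"tx": 0,"ty": 0.003,"tz": -0.06,"rx": 0,"ry": 0,"rz": 0},
    {"tx": 0,"ty": 0.003,"tz": -0.078,"rx": 0,"ry": 0,"rz": 0},
    {"tx": 0,"ty": 0.003,"tz": -0.09,"rx": 0,"ry": 0,"rz": 0},
    {"tx": 0,"ty": 0.003,"tz": -0.098,"rx": 0,"ry": 0,"rz": 0},
    {"tx": 0,"ty": 0.003,"tz": -0.102,"rx": 0,"ry": 0,"rz": 0},
    {"tx": 0,"ty": 0.003,"tz": -0.104,"rx": 0,"ry": 0,"rz": 0},
    {"tx": 0,"ty": 0.003,"tz": -0.104,"rx": 0,"ry": 0,"rz": 0},
  ],
)

```text
time: 21.15
tool_pos: [459.1, 87.2, 122.4]
tcp_rot: [[-0.013, 1.0, 0.0], [1.0, 0.013, 0.0], [0.0, 0.0, -1.0]]
force: [0.5, 0.3, -0.9]
finger_gap: 36.7
grasp_force: 29.8
```

>>> carry_out(
  moves=[
    {"tx": 0,"ty": 0,"tz": -0.0005,"rx": 0,"ry": 0,"rz": 0},
    {"tx": 0,"ty": 0,"tz": -0.001,"rx": 0,"ry": 0,"rz": 0},
    {"tx": 0,"ty": 0,"tz": -0.0015,"rx": 0,"ry": 0,"rz": 0},
    {"tx": 0,"ty": 0,"tz": -0.002,"rx": 0,"ry": 0,"rz": 0},
    {"tx": 0,"ty": 0,"tz": -0.002,"rx": 0,"ry": 0,"rz": 0},
  ],
)

```text
time: 21.65
tool_pos: [458.9, 87.1, 120.3]
tcp_rot: [[-0.013, 1.0, -0.0], [1.0, 0.013, 0.0], [0.0, -0.0, -1.0]]
force: [0.6, -0.4, -1.8]
finger_gap: 36.9
grasp_force: 29.8
```

>>> carry_out(
  moves=[
    {"tx": 0,"ty": 0,"tz": -0.0005,"rx": 0,"ry": 0,"rz": 0},
    {"tx": 0,"ty": 0,"tz": -0.001,"rx": 0,"ry": 0,"rz": 0},
    {"tx": 0,"ty": 0,"tz": -0.0015,"rx": 0,"ry": 0,"rz": 0},
    {"tx": 0,"ty": 0,"tz": -0.0015,"rx": 0,"ry": 0,"rz": 0},
  ],
)

```text
time: 22.05
tool_pos: [458.9, 87.2, 118.7]
tcp_rot: [[-0.013, 1.0, -0.0], [1.0, 0.013, 0.0], [0.0, -0.0, -1.0]]
force: [-0.9, 0.1, -1.4]
finger_gap: 36.8
grasp_force: 29.8
```

>>> carry_out(
  moves=[
    {"tx": 0,"ty": 0,"tz": -0.0003,"rx": 0,"ry": 0,"rz": 0},
    {"tx": 0,"ty": 0,"tz": -0.0005,"rx": 0,"ry": 0,"rz": 0},
    {"tx": 0,"ty": 0,"tz": -0.0005,"rx": 0,"ry": 0,"rz": 0},
  ],
)

```text
time: 22.35
tool_pos: [458.9, 87.1, 118.3]
tcp_rot: [[-0.013, 1.0, -0.0], [1.0, 0.013, 0.0], [0.0, -0.0, -1.0]]
force: [-0.3, -0.3, -1.9]
finger_gap: 36.9
grasp_force: 29.8
```

>>> carry_out(
  moves=[
    {"tx": 0,"ty": 0,"tz": -0.0003,"rx": 0,"ry": 0,"rz": 0},
    {"tx": 0,"ty": 0,"tz": -0.0005,"rx": 0,"ry": 0,"rz": 0},
    {"tx": 0,"ty": 0,"tz": -0.0005,"rx": 0,"ry": 0,"rz": 0},
  ],
)

```text
time: 22.65
tool_pos: [459.0, 87.1, 118.0]
tcp_rot: [[-0.013, 1.0, 0.0], [1.0, 0.013, -0.0], [-0.0, 0.0, -1.0]]
force: [-0.8, -0.5, 3.7]
finger_gap: 36.7
grasp_force: 30.0
```

```bash
python3 s.py
```

```text
22.65 [-0.8  -0.51  3.73] [-0.1   0.17  0.02] [458.98  87.1  118.01]
```

Light contact (about 5 N): it stands on the floor. Open and retreat.

>>> carry_out(
  moves=[
    {"tx": 0,"ty": 0,"tz": 0,"rx": 0,"ry": 0,"rz": 0},
    {"tx": 0,"ty": 0,"tz": 0,"rx": 0,"ry": 0,"rz": 0},
    {"tx": 0,"ty": 0,"tz": 0,"rx": 0,"ry": 0,"rz": 0},
    {"tx": 0,"ty": 0,"tz": 0,"rx": 0,"ry": 0,"rz": 0},
    {"tx": 0,"ty": 0,"tz": 0,"rx": 0,"ry": 0,"rz": 0},
    {"tx": 0,"ty": 0,"tz": 0,"rx": 0,"ry": 0,"rz": 0},
  ],
  claw=0.75,
)

```text
time: 23.25
tool_pos: [458.9, 87.1, 117.7]
tcp_rot: [[-0.013, 1.0, -0.0], [1.0, 0.013, 0.0], [0.0, -0.0, -1.0]]
force: [-0.1, 0.4, -0.7]
finger_gap: 66.0
grasp_force: 0.0
```

>>> carry_out(
  moves=[
    {"tx": 0,"ty": 0,"tz": 0.005,"rx": 0,"ry": 0,"rz": 0},
    {"tx": 0,"ty": 0,"tz": 0.015,"rx": 0,"ry": 0,"rz": 0},
    {"tx": 0,"ty": 0,"tz": 0.035,"rx": 0,"ry": 0,"rz": 0},
    {"tx": 0,"ty": 0,"tz": 0.06,"rx": 0,"ry": 0,"rz": 0},
    {"tx": 0,"ty": 0,"tz": 0.09,"rx": 0,"ry": 0,"rz": 0},
    {"tx": 0,"ty": -0.03,"tz": 0.12,"rx": 0,"ry": 0,"rz": 0},
    {"tx": 0,"ty": -0.07,"tz": 0.14,"rx": 0,"ry": 0,"rz": 0},
    {"tx": 0,"ty": -0.11,"tz": 0.15,"rx": 0,"ry": 0,"rz": 0},
    {"tx": 0,"ty": -0.15,"tz": 0.15,"rx": 0,"ry": 0,"rz": 0},
    {"tx": 0,"ty": -0.19,"tz": 0.15,"rx": 0,"ry": 0,"rz": 0},
  ],
)

```text
time: 24.25
tool_pos: [458.6, -104.3, 269.1]
tcp_rot: [[-0.014, 1.0, 0.002], [1.0, 0.014, -0.001], [-0.001, 0.002, -1.0]]
force: [-0.3, 0.8, 0.3]
finger_gap: 65.9
grasp_force: 0.0
```

>>> carry_out(
  moves=[
    {"tx": 0,"ty": -0.03,"tz": 0,"rx": 0,"ry": 0,"rz": 0},
    {"tx": 0,"ty": -0.07,"tz": 0,"rx": 0,"ry": 0,"rz": 0},
    {"tx": 0,"ty": -0.1,"tz": 0,"rx": 0,"ry": 0,"rz": 0},
    {"tx": 0,"ty": -0.12,"tz": 0,"rx": 0,"ry": 0,"rz": 0},
    {"tx": 0,"ty": -0.12,"tz": 0,"rx": 0,"ry": 0,"rz": 0},
    {"tx": 0,"ty": -0.12,"tz": 0,"rx": 0,"ry": 0,"rz": 0},
    {"tx": 0,"ty": -0.12,"tz": 0,"rx": 0,"ry": 0,"rz": 0},
  ],
)

```text
time: 24.95
tool_pos: [458.9, -221.8, 268.2]
tcp_rot: [[-0.014, 1.0, 0.0], [1.0, 0.014, -0.0], [-0.0, 0.0, -1.0]]
force: [0.6, 0.2, 0.8]
finger_gap: 66.3
grasp_force: 0.0
```

Run:
```python
from h import *
np.set_printoptions(precision=1,suppress=True)
s=observe();print(s["time"],s["tool_pos"],s["finger_gap"],s["force"])
ims=[]
for cam in ["side","top"]:
    im,dp=get_image(cam);ims.append(im)
    P,uv=cloud(cam,dp); col=im[uv[:,1],uv[:,0]].astype(int); sat=col.max(1)-col.min(1)
    q=P[near(P,[459,120],115)&(P[:,2]>90)&(P[:,2]<100)&(sat<40)];A=np.c_[q[:,:2]-[459,120],np.ones(len(q))]
    print(cam,"walls",len(q),np.linalg.lstsq(A,q[:,2],rcond=None)[0].round(3))
    for r in cut_out(cam,"salt_centre"):
        vv,uu=np.nonzero(r["region"]&(dp>0)); q=pix2world(cam,np.c_[uu,vv],dp[vv,uu]); print(r["confidence"],r["extent"],np.percentile(q,[3,50,97],axis=0).ravel())
f=[ims[0][170:350,200:380],ims[1][140:320,150:330]]
cv2.imwrite("pics/both5.png",cv2.resize(np.hstack(f),(800,400),interpolation=cv2.INTER_CUBIC)[:,:,::-1])
```

```text
24.95 [ 458.9 -221.8  268.2] 66.29848516337348 [0.6 0.2 0.8]
side walls 492 [ 0.  -0.  92.9]
0.75 [274.9, 223.2, 24.7, 39.0] [439.7 -72.7  -0.7 451.7  95.7 127.7 544.9 105.6 145.6]
0.53 [343.8, 150.4, 12.0, 24.5] [ 545.  -442.7    3.3  558.4 -423.2   39.7  579.6 -414.    78.2]
top walls 163 [-0.  -0.  94.7]
0.76 [398.2, 292.1, 26.1, 25.5] [ 425.  -461.8    7.9  440.9 -439.4   92.   470.9 -420.8  105.5]
0.64 [415.6, 257.5, 17.2, 16.5] [ 547.8 -450.3    8.9  555.8 -434.2   61.5  574.2 -418.9   83.5]
```

View pics/both5.png

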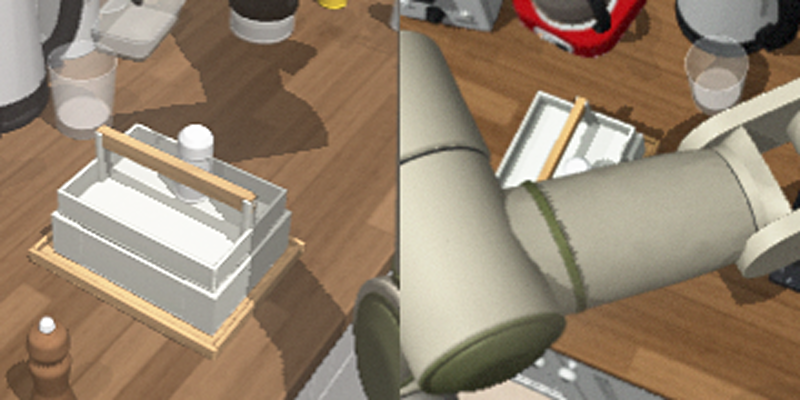

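The shaker stands upright behind the bar, at (195,160) in the left crop. The tray is flush and the bystanders have not moved.

```bash
python3 -c "from cell import *; print(finish_job())"
```

```text
the job is handed in; nothing more can be done
None
```

The white tray is seated level and flush in the lower tray, the small white salt shaker stands upright on its floor beside the handle, and I handed the job in at about 25 s; no verdict came back.

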